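Open the ratchet jar keeper

TASK

Make room for more jars in the jar keeper: press the red release on its sliding stop and, keeping it pressed, push the stop back along its bar until it is fully home against the end post, then let go so that the release springs up. Only press and push with the fingertips; leave the spice jars standing in their row and all the other things where they are, and do not pick anything up.

Things in the scene. Friction and masses are not known exactly. Their poses are not given: they have to be found in the camera images.
- rack: Jar keeper, fixed: level aluminium bar 16x16x420 mm (top 56 high, saw teeth beneath), grey end plate at its +y (left) end, grey end post 92 high at its -y end, two guide wires 98 behind the bar, top 78 high. Jars stand between bar and wires by the left plate. Origin: on the worktop under the bar. Axes: x across the bar away from the robot, y along the bar to the left, z up.
- stop (a joint): Slide of the stop (jaw) along the bar in m: 0 nearest the jars, grows along the rack's -y; 0.170 = fully back, push tab touching the end post. Friction about 3 N. Its pawl lets it slide towards the jars, but blocks it (after 10 mm at most) from going back unless the release is held down.
- release (a joint): Travel of the red release pad in m: 0 up, 0.009 fully down. Spring 2.4 N at the top, 6 N at the bottom. Beyond 0.0055 the pawl is clear of the teeth. It stays down only while pressed and springs up when let go (it may then rest up to 0.005 down, on the flank of a tooth). (Sizes in mm.)
- pad_top (a point): Centre of the top of the red release pad, 34 mm across the bar x 58 along it, 80 above the worktop when up. Rides on the stop, moves straight down when pressed. It lies in an open pocket 65 long: the white jaw plate begins 32 from this point towards the rack's +y, the black push tab 32 from it towards -y. At stop = 0 it is at y = -0.0055 m in the rack's frame. Axes as the rack's.
- tab_face (a point): On the stop's black push tab: centre of the upper part, 94 mm high, of its flat face that looks to the pad (rack's +y). Tab 46 across the bar, 10 thick, top 106 high (26 above the pad). Pushing this face along the rack's -y with the pad held down drives the stop back. Axes as the rack's.
- jaw_face (a point): On the stop: centre of the face of its white jaw plate that touches the jars (looks to the rack's +y), 53 mm above the worktop. The plate is 8 thick, 107 across, top 95 high. The black carriage round the bar is 46 across.
- end_post (a point): Fixed: point on the bar at the end post's face where the stop's travel ends, 48 mm high. When the stop is fully back tab_face is 10 short of it along the bar. Axes as the rack's.
- spice_0_j: Spice jar with a red cap, 45 in diameter, 106 high, standing in the row in the keeper. Loose; origin at the centre of its underside. (Sizes in mm.)
- spice_1_j: Spice jar with a red cap, 45 in diameter, 106 high, standing in the row in the keeper. Loose; origin at the centre of its underside. (Sizes in mm.)
- spice_2_j: Spice jar with a red cap, 45 in diameter, 106 high, standing in the row in the keeper. Loose; origin at the centre of its underside. (Sizes in mm.)
- jam_jar_b: Bystander on the worktop: jam jar with a pale lid, 62 x 62 x 99 mm. Loose; origin at its underside.
- pepper_mill_b: Bystander on the worktop: wooden pepper mill, 58 x 58 x 170 mm. Loose; origin at its underside.
- tin_beans_b: Bystander on the worktop: large food tin, 101 x 101 x 118 mm. Loose; origin at its underside.
- used_mug_b: Bystander on the worktop: white mug with dark dots, 82 x 117 x 91 mm. Loose; origin at its underside.
- lemon_b: Bystander on the worktop: lemon, 83 x 58 x 58 mm. Loose; origin at its underside.
- peeler_b: Bystander on the worktop: yellow vegetable peeler, lying flat, 170 x 25 x 18 mm. Loose; origin at its underside.
Mind the look-alikes: they are no part of the job. Leave any turquoise look-alike of the spice_1_j alone.

How it is judged:
By the outcome, as a careful person would: the job done as asked, in the order asked, and still so for the second after the job is handed in, with the robot touching nothing.
It also fails if it takes over 35 s, if anything falls off the work surface, if the arm or the gripper's body presses on something with over 40 N, if the wrist force passes 120 N, or if a joint passes its speed limit or range.

ROBOT

A 6-joint arm with a two-finger parallel gripper is mounted at the origin on a cart in front of the work surface, level with it; the furniture and walls round the work are solid. World frame = base frame: x ahead of the robot, y to its left, z up, the work surface at z = 0. Lengths are in mm, angles in rad, forces in N, time in s.
With the tool pointing down it reaches from about 250 to 800 mm from the base axis. Payload 3.9 kg.
Tool frame: the origin (TCP) lies at the very end of the fingers, on their centre line; the grasp point (between the pads) lies 19 mm behind it; z points along the fingers, y is the line along which they close (so a half turn about z gives the same grasp; the last joint's range is limited). The gripper opens to 85 mm and grips with 20 to 120 N. Pads are 22 mm wide; open, the fingers measure 114 mm over their backs; the gripper's body (76 mm by 85 mm) begins 54 mm behind the grasp point. The pads swing forward as they close: fully open they stand 13 mm farther back than shut.
Start: joints at [-1.123, 0.26, -0.138, 1.173, 0, 1.571], TCP at [227.311, -473.228, 231.304] pointing down, gripper open.
Joint ranges: [-2.78, 2.78], [-0.83, 1.72], [-1.28, 1.37], [-1.9, 2.12], [-1.57, 1.48], [-3.14, 3.14]. Speed limits (rad/s): [2.57, 2.57, 3.14, 3.14, 3.14, 3.14].

INTERFACE

Orientations are given as a unit quaternion [w, x, y, z].
In Python, from bench import robot gives the robot as it stands.
- The arm moves only by the tool step_arm, never from a script. Its argument "series" is one flat list of numbers, 7 for each row, row after row: the turn, a rotation vector about the tool's x, y, z in rad, then the shift along the tool's x, y, z in m, then the finger opening in m, from 0 to 0.0854. In form: [rx, ry, rz, x, y, z, jaw, rx, ry, rz, x, y, z, jaw, ...]. A call has 1 to 5 rows; each row is the pose to reach, as a shift and turn from the pose commanded when the call began, along the tool's axes at that moment; what a row does not reach only later rows make up. A row lasts 1/10 s, in which the tool goes at most 50 mm and 8.59 degrees, less where a joint would pass 70% of its speed; a pose out of reach is approached as far as the arm can. A call with a gripper value outside its range is refused whole. The fingers move at their own pace and stop on an object; "squeeze" is the grip in N (left out, the last holds). Time passes only in rows, so rows that repeat a pose let the fingers close. It gives the time, the measured TCP pose, the force, the opening and the grip force at its end, in the units of the state.
- robot.read_state(): the state, without advancing time (a new reading comes with each control period).
- robot.grab_frame(name): name is "side" or "top" or "wrist"; returns (picture, depth): 384x512x3 uint8, red, green, blue; 384x512 float32, mm along the optical axis (not along the pixel's ray), 0 where there is no reading.
- robot.camera_info(name): a dict with "K" (3x3 intrinsics, pixels), "R" (3x3) and "t" (3): a world point X has camera coordinates R X + t. Camera axes: x right, y down, z forward; pixel columns grow to the right and rows downward; lengths in mm; the calibration is good to about 2 mm. The wrist camera is an equidistant fisheye: a pixel r from the principal point sees the ray r / f radians off the axis. A picture is of the moment at which its call begins: read the wrist's pose just before it. camera_info takes no time and is no camera call; for the wrist camera it gives the pose at the moment of the call.
- robot.finish_job(): hands the job in; it is judged then, once.
The state is a dict: "t": time; "joint_positions": joint angles; "joint_vel": joint speeds; "effort": joint torques, N m; "ee_pos": TCP position; "ee_rot": TCP orientation; "force": force on the tool from outside, world axes, zero at the start; "moment": the same for the moment, N m; "gripper_width": finger opening in mm; "finger_force": force on a finger pad.
Only numpy, scipy, OpenCV 4.12 (cv2) and the standard library are available. Lean on these libraries where they do the work, as an engineer would, in place of code of your own. Each camera call takes 0.05 s, during which the arm holds its last target. There are 200 camera calls.

## Working session

There is one attempt and no reset: what is moved stays moved. The work goes in short steps, Python scripts to look and compute and a tool call to move; the robot and the scene stay as the last step left them, time stands still between calls to the robot, and variables do not carry over. Pictures are saved under pics/ and viewed, at most 10 in all, crops included, and the job is handed in when it is done.

Besides the shell and the picture viewer there is one more tool, called as a command line: name --argument value ..., lists and objects as JSON in quotes. step_arm: Moves the arm, as the interface text tells. Its arguments: {"type":"object","properties":{"series":{"type":"array"},"squeeze":{"type":"number"}},"required":["series"]}

```bash
ls; mkdir -p pics; cat > h.py <<'E'
import numpy as np,cv2
from bench import robot
def grab(n):
    ci=robot.camera_info(n); im,d=robot.grab_frame(n); return im,d,{k:np.array(ci[k],float) for k in "KRt"}
def cloud(d,c):
    v,u=np.mgrid[:d.shape[0],:d.shape[1]]
    K=c["K"]; X=np.stack([(u-K[0,2])/K[0,0]*d,(v-K[1,2])/K[1,1]*d,d],-1)
    return (X-c["t"])@c["R"]
E
python3 - <<'E'
from h import *
for n in("top","side"):
    im,d,c=grab(n); np.savez(n+".npz",im=im,d=d,**c); 
    cv2.imwrite(f"pics/{n}0.png",cv2.resize(im[...,::-1],(800,600)))
print(robot.read_state())
E
```

```text
pics
{'t': 0.1, 'joint_positions': array([-1.12299582e+00,  2.60594683e-01, -1.39257660e-01,  1.17267654e+00,
        6.39888349e-06,  1.57083109e+00]), 'joint_vel': array([ 7.44998810e-05,  1.23705197e-04,  2.72831572e-03,  1.78968197e-03,
       -1.07590879e-03,  9.90737557e-04]), 'effort': array([-7.79648781e-04, -4.06509733e+01,  2.54527152e+01,  1.01023901e-02,
       -1.32394998e-04,  1.86885012e-05]), 'ee_pos': array([ 227.05372184, -472.68390382,  230.55386134]), 'ee_rot': array([-8.45361385e-04,  9.75042372e-01,  2.22017167e-01, -1.89238354e-04]), 'force': array([ 0.20060645, -0.21309767, -0.7704986 ]), 'moment': array([ 0.00440468,  0.03003653, -0.03658582]), 'finger_force': 0.0, 'gripper_width': 84.91905646331708}
```

View pics/top0.png

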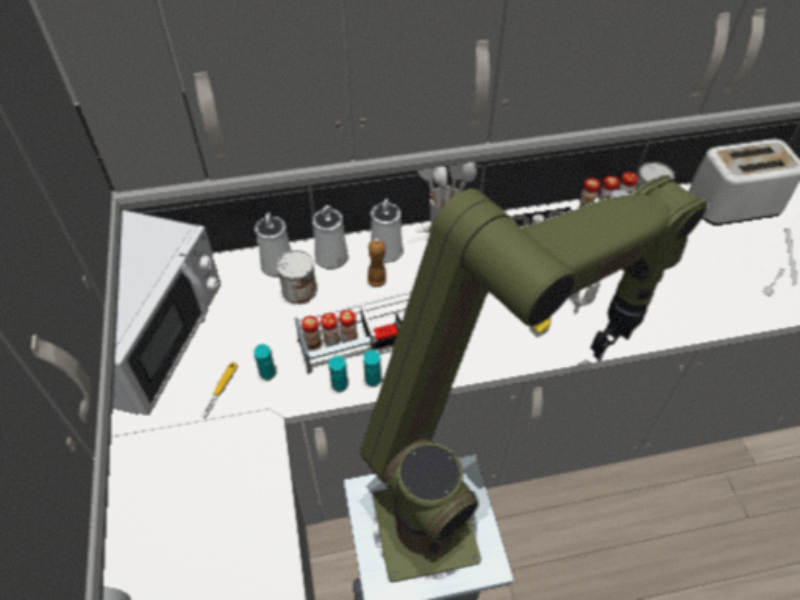

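View pics/side0.png

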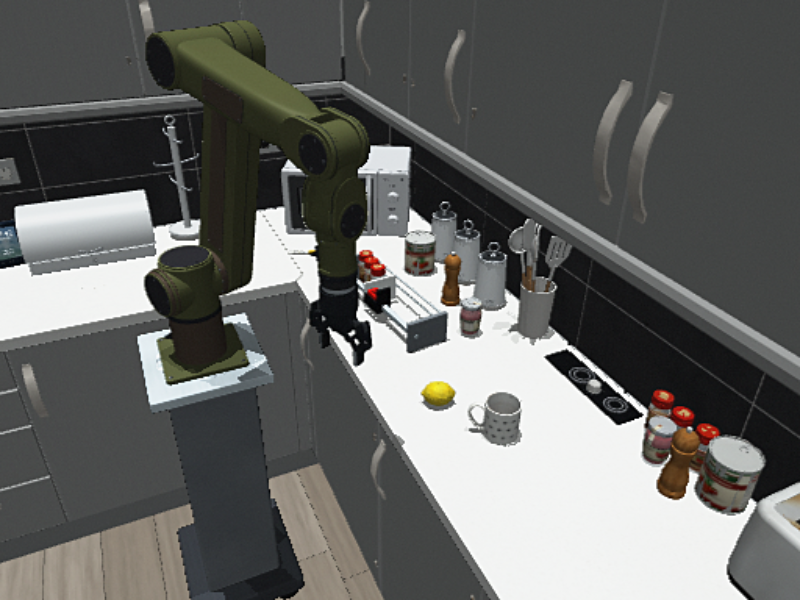

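The top view shows the rack at (300-410, 295-365). Its red release pad is at (385,332), beside the black tab at (402,330), and the red-capped jars are at (312..348, 325). The side view shows the end post at (428,333) and the pad at (378,297).
Things that could be taken for the pad: the row's caps at (312,325), (330,321) and (347,318), and the far jar caps at (592..629,183). The turquoise jars at (264,360), (338,372) and (372,367) are look-alikes. I choose the flat red rectangle at (385,332), next to the white plate, and check it in a crop.

```bash
python3 - <<'E'
from h import *
ims=[]
for n,(a,b,e,f) in {"top":(180,245,185,270),"side":(155,225,215,295)}.items():
    z=np.load(n+".npz"); im=z["im"];d=z["d"];P=cloud(d,z)
    ims.append(cv2.resize(im[a:b,e:f,::-1],(800,int(800*(b-a)/(f-e))),interpolation=cv2.INTER_CUBIC)[:])
    r=im.astype(int); m=(r[...,0]>120)&(r[...,1]<60)&(r[...,2]<60)&(d>0)
    k,l,s,c=cv2.connectedComponentsWithStats(m.astype(np.uint8))
    for i in range(1,k):
        if s[i,4]>8:
            q=P[l==i]; print(n,c[i].round(1),s[i,4],np.median(q,0).round(1),q.min(0).round(),q.max(0).round())
    # points by height in rack region
    sel=(d>0)&(P[...,0]>250)&(P[...,0]<650)&(P[...,1]>-250)&(P[...,1]<400)
    for lo,hi,t in((50,60,"bar"),(86,97,"post/jaw"),(98,110,"tab/caps"),(73,82,"wire/pad")):
        q=P[sel&(P[...,2]>lo)&(P[...,2]<hi)]; print(n,t,len(q),q[::max(1,len(q)//25)].round().astype(int).tolist())
cv2.imwrite("pics/c1.png",cv2.resize(np.vstack([cv2.resize(i,(600,420)) for i in ims]),(430,600)))
E
```

```text
top [403. 114.] 23 [ 878.8 -840.9  106.2] [ 860. -864.   94.] [ 916. -822.  115.]
top [390.7 116. ] 21 [ 874.  -777.8  107.6] [ 858. -803.   86.] [ 921. -756.  115.]
top [378.4 118.3] 15 [ 870.9 -714.1  106.7] [ 861. -742.   82.] [ 923. -702.  113.]
top [222.8 204.3] 21 [521.7  79.3 105.5] [512.  64. 101.] [543.  98. 115.]
top [197.8 208.8] 18 [523.1 180.7 105.4] [514. 162.  99.] [531. 194. 110.]
top [210.3 207.2] 15 [522.4 130.6 102.1] [513. 114.  99.] [534. 145. 111.]
top [246.8 211.9] 84 [490.8 -11.2  74.7] [472. -39.  62.] [509.  15.  89.]
top bar 271 [[596, -67, 52], [581, 42, 59], [526, 109, 54], [519, 114, 58], [517, 131, 58], [514, 132, 55], [519, 180, 56], [490, 42, 56], [516, 172, 51], [486, 30, 52], [485, 59, 54], [473, 0, 54], [482, 80, 58], [485, 123, 58], [482, 80, 50], [484, 120, 52], [472, 73, 56], [474, 105, 55], [475, 129, 54], [474, 165, 58], [475, 181, 54], [472, 178, 51], [463, 187, 52], [457, 294, 52], [446, 306, 58], [379, 50, 58], [385, 115, 55], [379, 124, 53]]
top post/jaw 224 [[574, 38, 94], [555, 33, 91], [572, 206, 87], [524, 26, 95], [522, 31, 92], [535,
[... 2724 characters left out ...]
107], [519, 120, 104], [542, 115, 101], [532, 102, 104], [552, 90, 106], [530, 86, 108], [550, 73, 110], [532, 78, 106], [560, 74, 102], [531, 63, 108], [527, 65, 103], [530, 61, 99], [513, -47, 108], [499, -46, 105], [481, -44, 103], [504, -46, 99], [490, -56, 102]]
side wire/pad 205 [[521, 205, 78], [579, 153, 75], [525, 123, 80], [586, 86, 74], [540, 62, 80], [559, 36, 79], [554, 37, 74], [537, 31, 76], [519, 24, 79], [492, 31, 76], [480, 25, 76], [482, 19, 74], [598, -42, 80], [487, -6, 76], [480, -23, 77], [502, -50, 81], [495, -45, 75], [482, -52, 77], [609, -121, 79], [612, -162, 81], [606, -210, 81], [611, -210, 75], [573, -211, 76], [571, -216, 74], [519, -217, 78], [507, -222, 80]]
```

View pics/c1.png

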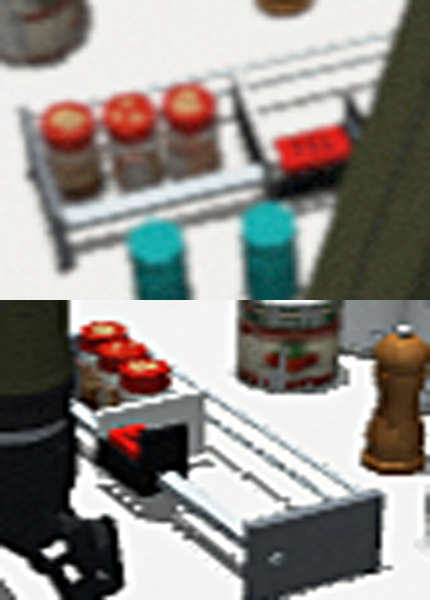

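The crop confirms it: the flat red pad sits in its pocket between the white jaw plate and the black tab, with the end post free behind. Next I fit the rack frame and work out the shifts.

```bash
cat >> h.py <<'E'
from scipy.spatial.transform import Rotation as Ro
def rack(show=False):
    A=[];R=[];T=[];E=[]
    for n in("top","side"):
        z=np.load(n+".npz"); im=z["im"].astype(int);d=z["d"];P=cloud(d,z); x,y,h=P[...,0],P[...,1],P[...,2]
        w=(d>0)&(h>68)&(h<84)&(x>570)&(x<625)&(y<180)&(y>-190); A.append(P[w])
        R.append(P[(im[...,0]>110)&(im[...,1]<70)&(im[...,2]<70)&(abs(x-490)<30)&(abs(y+10)<45)&(d>0)])
        T.append(P[(d>0)&(h>84)&(h<108)&(y<-30)&(y>-70)&(abs(x-495)<35)])
        E.append(P[(d>0)&(h>62)&(h<90)&(y<-190)&(y>-235)&(abs(x-560)<80)])
    return A,R,T,E
def tool_delta(target,s=None):
    s=s or robot.read_state(); q=s["ee_rot"]; return Ro.from_quat([q[1],q[2],q[3],q[0]]).inv().apply(np.array(target)-s["ee_pos"])/1000
E
python3 - <<'E'
from h import *
A,R,T,E=rack()
a=np.vstack(A); p=np.polyfit(a[:,1],a[:,0],1)
for _ in range(4):
    r=a[:,0]-np.polyval(p,a[:,1]); a=a[abs(r)<6]; p=np.polyfit(a[:,1],a[:,0],1)
psi=-np.arctan(p[0]); print("wire",p,psi,len(a))
ey=np.array([-np.sin(psi),np.cos(psi)]);ex=np.array([np.cos(psi),np.sin(psi)])
print("wire x_r",np.median(a[:,:2]@ex))
for nm,L in(("pad",R),("tab",T),("post",E)):
    for q in L:
        if len(q):
            print(nm,len(q),"x_r",np.percentile(q[:,:2]@ex,[5,50,95]).round(1),"y_r",np.percentile(q[:,:2]@ey,[5,50,95]).round(1),"z",np.percentile(q[:,2],[5,50,95]).round(1))
E
```

```text
wire [-1.18489730e-01  5.93563349e+02] 0.11793982992682846 134
wire x_r 589.3934825521583
pad 91 x_r [472.9 486.8 501.2] y_r [-93.9 -68.5 -45. ] z [67.7 74.6 81. ]
pad 26 x_r [470.3 482.3 502.3] y_r [-103.6  -54.2  -39.6] z [71.3 75.  94.4]
tab 25 x_r [475.6 494.3 509.9] y_r [-110.  -102.6 -100.3] z [ 89.1 101.2 107.2]
tab 52 x_r [471.  490.3 512.9] y_r [-112.3 -106.5  -99.5] z [ 85.3  96.6 106.3]
post 159 x_r [472.3 525.6 585.2] y_r [-281.8 -277.8 -269.4] z [63.8 77.8 88.6]
```

step_arm --series '[0,0,-0.6,0.22,-0.15,-0.02,0,0,0,-0.6,0.22,-0.15,-0.02,0,0,0,-0.6,0.22,-0.15,-0.02,0,0,0,-0.6,0.22,-0.15,-0.02,0,0,0,-0.6,0.22,-0.15,-0.02,0]' --squeeze 60

```text
t: 0.6
ee_pos: [352.5, -255.6, 249.9]
ee_rot: [-0.0, 0.865, 0.501, -0.0]
force: [1.6, -0.1, 0.2]
gripper_width: 12.4
finger_force: 0.0
```

step_arm --series '[0,0,-0.639,0.27,0,0.04,0,0,0,-0.639,0.27,0,0.04,0,0,0,-0.639,0.27,0,0.04,0,0,0,-0.639,0.27,0,0.04,0,0,0,-0.639,0.27,0,0.04,0]'

```text
t: 1.1
ee_pos: [476.1, -41.2, 212.9]
ee_rot: [-0.0, 0.664, 0.748, -0.0]
force: [1.2, -0.6, 0.6]
gripper_width: 0.2
finger_force: 0.0
```

step_arm --series '[0,0,0,0,0,0,0,0,0,0,0,0,0,0]'

```text
t: 1.3
ee_pos: [475.3, -42.2, 212.7]
ee_rot: [-0.001, 0.664, 0.748, -0.001]
force: [0.6, 0.1, -0.6]
gripper_width: 0.0
finger_force: 0.0
```

```bash
python3 - <<'E'
from h import *
s=robot.read_state(); print(s["ee_pos"],s["ee_rot"],s["force"],tool_delta([494,-11,120]), 2*np.arctan2(s["ee_rot"][2],s["ee_rot"][1]))
im,d,c=grab("side"); cv2.imwrite("pics/s1.png",cv2.resize(im[140:240,190:323,::-1],(798,600),interpolation=cv2.INTER_CUBIC))
im,d,c=grab("wrist"); cv2.imwrite("pics/w1.png",im[...,::-1])
E
```

```text
[475.31049767 -42.21113936 212.68269816] [-6.63179638e-04  6.63909641e-01  7.47812054e-01 -8.25394238e-04] [ 0.55484729  0.0721996  -0.56855874] [0.02878736 0.02245078 0.09263242] 1.689522042714316
```

step_arm --series '[0,0,0,0.029,0.022,0,0,0,0,0,0.029,0.022,0.03,0,0,0,0,0.029,0.022,0.07,0,0,0,0,0.029,0.022,0.09,0,0,0,0,0.029,0.022,0.09,0]'

```text
t: 1.9
ee_pos: [490.8, -13.5, 120.9]
ee_rot: [-0.002, 0.666, 0.746, -0.002]
force: [0.1, 0.2, -0.0]
gripper_width: -0.1
finger_force: 0.0
```

```bash
python3 - <<'E'
from h import *
s=robot.read_state(); print(s["ee_pos"],s["force"])
im,d,c=grab("side"); im2,d2,c2=grab("wrist"); t,_,_=grab("top")
f=lambda a,w,h:cv2.resize(a[...,::-1],(w,h),interpolation=cv2.INTER_CUBIC)
cv2.imwrite("pics/m2.png",np.vstack([np.hstack([f(im[150:225,205:305],400,300),f(t[180:240,200:280],400,300)]),np.hstack([f(im2,400,300),f(im2[100:300,120:390],400,300)])]))
E
```

```text
[490.77999634 -13.48794287 120.87791853] [ 0.06640352  0.1882452  -0.03472168]
```

View pics/m2.png

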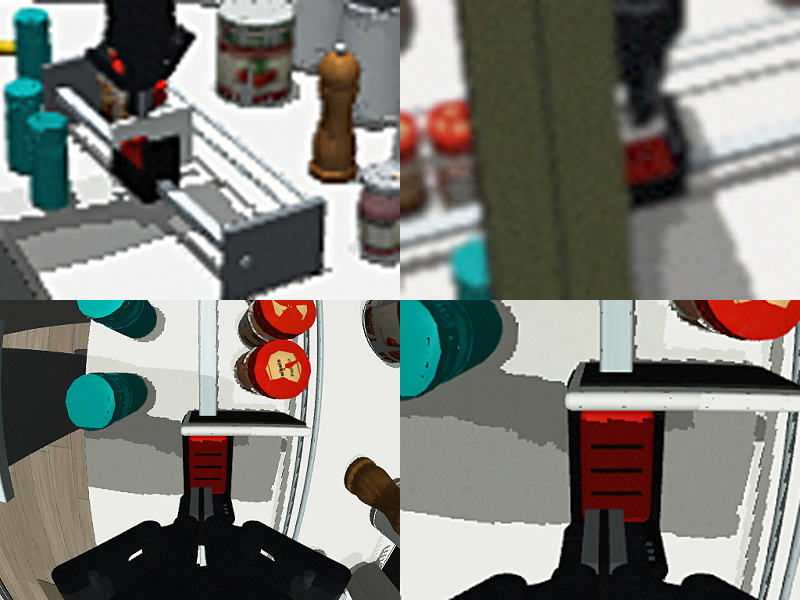

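The wrist view shows the fingertips in line with the bar (crop column ~605), with the pad and jaw plate ahead. I measure the pocket from close by with the wrist depth.

```bash
cat >> h.py <<'E'
def wcloud(d,c):
    K=c["K"]; v,u=np.mgrid[:d.shape[0],:d.shape[1]]
    a=(u-K[0,2])/K[0,0]; b=(v-K[1,2])/K[1,1]; th=np.hypot(a,b)+1e-9; g=np.tan(np.minimum(th,1.4))/th
    return (np.stack([a*g*d,b*g*d,d],-1)-c["t"])@c["R"]
psi=0.118; EX=np.array([np.cos(psi),np.sin(psi)]); EY=np.array([-np.sin(psi),np.cos(psi)])
E
python3 - <<'E'
from h import *
s=robot.read_state(); im,d,c=grab("wrist"); P=wcloud(d,c); r=im.astype(int)
xr=P[...,:2]@EX; yr=P[...,:2]@EY; h=P[...,2]
tcp=s["ee_pos"]; print("tcp r",tcp[:2]@EX,tcp[:2]@EY,tcp[2])
def st(nm,m): print(nm,m.sum(),np.percentile(xr[m],[2,50,98]).round(1),np.percentile(yr[m],[2,50,98]).round(1),np.percentile(h[m],[2,50,98]).round(1))
near=(d>0)&(abs(xr-490)<60)
st("pad",near&(r[...,0]>70)&(r[...,1]<45)&(h<90)&(yr>-110)&(yr<-20))
st("jaw top",(d>0)&(h>88)&(h<98)&(yr>-60)&(yr<-15)&(r.min(-1)>120))
st("bar",near&(h>48)&(h<62)&(yr>0)&(yr<80)&(r.min(-1)>90))
st("black low",near&(h>84)&(h<110)&(yr<-80)&(yr>-130))
E
```

```text
tcp r 489.92156876571033 -71.16518640029375 124.71784973251296
pad 2827 [477.2 493.2 508.7] [-90.7 -61.3 -39.5] [73.1 75.1 76.6]
jaw top 1939 [474.3 521.1 574.1] [-33.5 -29.8 -26.7] [92.2 94.2 95.6]
bar 2444 [486.  493.6 500.9] [ 1.5 39.2 78.1] [53.7 55.5 56.9]
black low 175 [509.7 512.5 515.7] [-104.5  -99.9  -98.5] [ 84.7  97.8 105.6]
```

step_arm --series '[0,0,0,0,0.003,0.02,0,0,0,0,0,0.003,0.036,0,0,0,0,0,0.003,0.036,0]'

```text
t: 2.4
ee_pos: [496.7, -11.8, 87.2]
ee_rot: [-0.0, 0.665, 0.747, -0.0]
force: [-0.1, 0.6, -0.3]
gripper_width: 0.1
finger_force: 0.0
```

step_arm --series '[0,0,0,0,0,0,0]'

```text
t: 2.5
ee_pos: [497.9, -11.7, 88.6]
ee_rot: [0.001, 0.665, 0.747, 0.0]
force: [0.4, 0.1, 0.8]
gripper_width: 0.1
finger_force: 0.0
```

step_arm --series '[0,0,0,0,0,0.01,0,0,0,0,0,0,0.014,0,0,0,0,0,0,0.014,0]'

```text
t: 2.8
ee_pos: [498.3, -11.6, 73.8]
ee_rot: [0.001, 0.665, 0.747, 0.001]
force: [1.3, 0.1, 4.6]
gripper_width: -0.2
finger_force: 2.2
```

step_arm --series '[0,0,0,0,0,0.003,0,0,0,0,0,0,0.003,0]'

```text
t: 3.0
ee_pos: [498.3, -11.6, 71.2]
ee_rot: [0.001, 0.665, 0.747, 0.001]
force: [0.2, -0.4, 6.0]
gripper_width: -0.1
finger_force: 2.7
```

step_arm --series '[0,0,0,0,0,0.001,0,0,0,0,-0.008,0,0.001,0,0,0,0,-0.016,0,0.001,0,0,0,0,-0.022,0,0.001,0,0,0,0,-0.028,0,0.001,0]'

```text
t: 3.5
ee_pos: [501.4, -38.4, 70.9]
ee_rot: [0.0, 0.665, 0.747, 0.002]
force: [-0.6, 3.4, 10.7]
gripper_width: 0.1
finger_force: 5.1
```

step_arm --series '[0,0,0,-0.01,0,0,0,0,0,0,-0.02,0,0,0,0,0,0,-0.03,0,0,0,0,0,0,-0.04,0,0,0,0,0,0,-0.05,0,0,0]'

```text
t: 4.0
ee_pos: [507.1, -88.2, 70.9]
ee_rot: [0.0, 0.665, 0.747, 0.002]
force: [-0.4, 3.8, 10.4]
gripper_width: -0.2
finger_force: 5.1
```

step_arm --series '[0,0,0,-0.01,0,0,0,0,0,0,-0.02,0,0,0,0,0,0,-0.03,0,0,0,0,0,0,-0.04,0,0,0,0,0,0,-0.05,0,0,0]'

```text
t: 4.5
ee_pos: [512.8, -138.0, 70.9]
ee_rot: [0.0, 0.665, 0.747, 0.002]
force: [-1.6, 3.2, 10.3]
gripper_width: -0.1
finger_force: 5.1
```

step_arm --series '[0,0,0,-0.01,0,0,0,0,0,0,-0.02,0,0,0,0,0,0,-0.03,0,0,0,0,0,0,-0.038,0,0,0,0,0,0,-0.042,0,0,0]'

```text
t: 5.0
ee_pos: [517.5, -178.4, 70.9]
ee_rot: [-0.001, 0.665, 0.747, 0.003]
force: [-1.3, 7.8, 12.1]
gripper_width: -0.1
finger_force: 5.6
```

step_arm --series '[0,0,0,-0.002,0,0,0,0,0,0,-0.004,0,0,0]'

```text
t: 5.2
ee_pos: [517.9, -181.8, 70.8]
ee_rot: [-0.001, 0.664, 0.747, 0.003]
force: [0.2, 7.5, 11.0]
gripper_width: -0.0
finger_force: 5.5
```

step_arm --series '[0,0,0,-0.002,0,0,0,0,0,0,-0.003,0,0,0]'

```text
t: 5.4
ee_pos: [518.0, -183.4, 70.8]
ee_rot: [-0.002, 0.664, 0.748, 0.004]
force: [-0.8, 12.9, 13.7]
gripper_width: -0.2
finger_force: 9.3
```

step_arm --series '[0,0,0,-0.001,0,0,0,0,0,0,-0.002,0,0,0,0,0,0,-0.002,0,0,0]'

```text
t: 5.7
ee_pos: [518.0, -183.4, 70.9]
ee_rot: [-0.003, 0.664, 0.748, 0.005]
force: [-0.2, 16.3, 14.6]
gripper_width: 0.5
finger_force: 11.7
```

```bash
python3 - <<'E'
from h import *
s=robot.read_state(); print(s["ee_pos"],s["force"])
im,d,c=grab("side"); im2,d2,c2=grab("wrist")
f=lambda a,w,h:cv2.resize(a[...,::-1],(w,h),interpolation=cv2.INTER_CUBIC)
cv2.imwrite("pics/m3.png",np.hstack([f(im[150:225,210:310],400,300),f(im2,400,300)]))
E
```

```text
[ 518.02547839 -183.36627923   70.85635326] [-0.22681048 16.27811479 14.5971552 ]
```

View pics/m3.png

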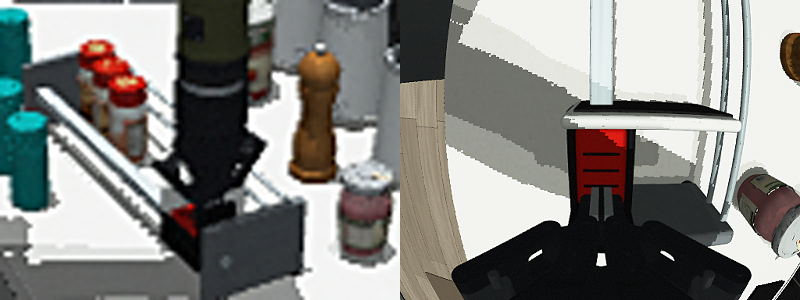

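The stop is home: the tab touches the end post, with a hard stop at 16 N and no motion. I ease the push slightly and lift straight up.

step_arm --series '[0,0,0,0.001,0,0,0,0,0,0,0.002,0,0,0]'

```text
t: 6.0
ee_pos: [518.1, -183.4, 70.8]
ee_rot: [-0.002, 0.664, 0.748, 0.003]
force: [-1.4, 7.9, 11.0]
gripper_width: -0.3
finger_force: 7.1
```

step_arm --series '[0,0,0,0,0,-0.006,0,0,0,0,0,0,-0.012,0,0,0,0,0.002,0,-0.018,0,0,0,0,0.006,0,-0.024,0,0,0,0,0.012,0,-0.04,0]'

```text
t: 6.5
ee_pos: [515.2, -175.3, 108.8]
ee_rot: [-0.001, 0.665, 0.747, -0.001]
force: [0.4, 0.4, -0.1]
gripper_width: -0.3
finger_force: 0.0
```

step_arm --series '[0,0,0,0.01,0,-0.04,0,0,0,0,0.01,0,-0.08,0,0,0,0,0.01,0,-0.12,0,0,0,0,0.01,0,-0.12,0,0,0,0,0.01,0,-0.12,0]'

```text
t: 7.0
ee_pos: [516.0, -166.0, 230.9]
ee_rot: [0.002, 0.665, 0.747, 0.0]
force: [-0.2, -0.6, -0.2]
gripper_width: 0.2
finger_force: 0.0
```

```bash
python3 - <<'E'
from h import *
s=robot.read_state(); print(s["ee_pos"],s["force"])
im,d,c=grab("side"); im2,d2,c2=grab("wrist")
P=wcloud(d2,c2); r=im2.astype(int); xr=P[...,:2]@EX; yr=P[...,:2]@EY; h=P[...,2]; near=(d2>0)&(abs(xr-490)<60)
def st(nm,m): print(nm,m.sum(),[np.percentile(q[m],[2,50,98]).round(1) for q in(xr,yr,h)] if m.any() else "")
st("pad",near&(r[...,0]>70)&(r[...,1]<45)&(h<90)&(yr<-150))
st("jaw",(d2>0)&(h>88)&(h<98)&(yr>-220)&(yr<-180)&(r.min(-1)>120))
st("tab",near&(h>100)&(h<110)&(yr<-240)&(yr>-285))
st("post",(d2>0)&(h>88)&(h<97)&(yr<-250)&(yr>-290)&(xr>520)&(xr<590))
f=lambda a,w,h:cv2.resize(a[...,::-1],(w,h),interpolation=cv2.INTER_CUBIC)
cv2.imwrite("pics/m4.png",np.hstack([f(im[150:225,210:310],400,300),f(im2,400,300)]))
E
```

```text
[ 515.96916794 -165.95350547  230.88716236] [-0.19938809 -0.59688828 -0.1748362 ]
pad 1412 [array([477.2, 492.5, 507.8]), array([-248.6, -218.8, -194.7]), array([76.2, 78.2, 79.6])]
jaw 560 [array([501.9, 540. , 574.4]), array([-189.9, -185.3, -182.4]), array([91.6, 94.1, 95.8])]
tab 472 [array([471.7, 492.4, 513.5]), array([-263.2, -257.6, -253.4]), array([100.2, 104.7, 106.7])]
post 779 [array([521.4, 553.8, 588.3]), array([-277.5, -270.3, -264.7]), array([88.4, 91.2, 92.7])]
```

View pics/m4.png

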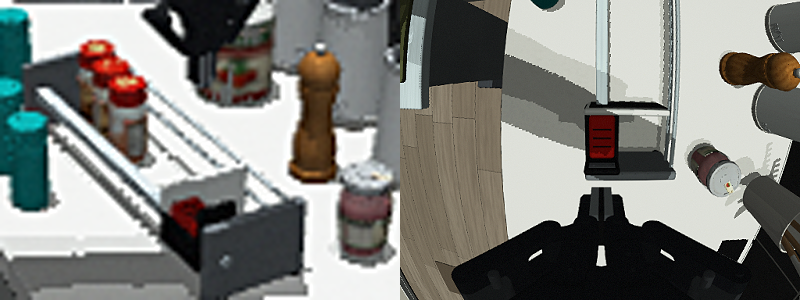

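The picture shows the stop against the end post: tab back at -263, post face at about -264. The pad has sprung up to about 78, the jars are standing, and nothing else has moved.

```bash
python3 -c "
from bench import robot
print(robot.finish_job())"
```

```text
the job is handed in; nothing more can be done
None
```

The stop is fully back against the end post, the red release has sprung up to about 78 mm, and the three jars are still standing in their row; I have handed the job in after about 7 s of the 35 s limit.

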